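# Screw the dispenser top round until its chute faces the tagine insert

## Robot

A 6-joint arm with a two-finger parallel gripper is mounted at the origin on the work surface. World frame = base frame: x ahead of the robot, y to its left, z up, the work surface at z = 0. Lengths are in m, angles in rad, forces in N, time in s.
With the tool pointing down it reaches from about 0.25 to 0.775 m from the base axis. Payload 4 kg.
Tool frame: the origin (TCP) lies on the centre line of the jaws, within the pads' length; the fingertips stand 8 mm ahead of it and the grasp point (between the pads) lies 11 mm behind it; z points along the fingers, y is the direction in which the jaws open and shut (so a half turn about z gives the same grasp; the last joint's range is limited). The gripper opens to 85 mm and grips with 20 to 120 N. Pads are 22 mm wide; open, the fingers measure 114 mm over their backs; the gripper's body (76 mm by 85 mm) begins 54 mm behind the grasp point. The pads swing forward as they close: fully open they stand 13 mm farther back than shut.
Start: joints at [-1.363, 0.087, 1.371, -0, 1.684, -0.103], TCP at [0.168, -0.524, 0.239] pointing down, gripper open.
Joint ranges: [-3.1, 3.1], [-0.76, 2.03], [0.27, 2.55], [-1.08, 4.22], [0.17, 2.65], [-2.57, 2.57]. Speed limits (rad/s): [2.79, 2.79, 3.14, 3.14, 3.14, 3.14].

## Interface

Orientations are given as a unit quaternion [w, x, y, z].
In Python, from rig import bot gives the robot as it stands.
- The arm moves only by the tool drive_tool, never from a script. Its argument "targets" is a list of rows, each a list of 3 entries, a list of its own where there are three numbers: the shift along the tool's x, y, z in cm, then the turn about the tool's z in rad, then the closure, from -1 (fully open) to 1 (shut). In form: [[[dx, dy, dz], twist, jaw], ...]. A call has 1 to 10 rows; each row is the pose to reach, as a shift and turn from the pose commanded when the call began, along the tool's axes at that moment; what a row does not reach only later rows make up. A row lasts 1/12 s, in which the tool goes at most 41.7 mm and 7.16 degrees, less where a joint would pass 70% of its speed; a pose out of reach is approached as far as the arm can. A call with a gripper value outside its range is refused whole. The fingers move at their own pace and stop on an object; the grip force is fixed at half the most. Time passes only in rows, so rows that repeat a pose let the fingers close. It gives the time, the measured TCP pose, the force and the opening at its end, in the units of the state.
- bot.read_state(): the state, without advancing time (a new reading comes with each control period).
- bot.grab_frame(name): name is "side" or "top"; returns the picture (400x640x3 uint8, red, green, blue); there is no depth.
- bot.camera_params(name): a dict with "camera_matrix" (3x3 intrinsics, pixels), "dist_coeffs" ([k1, k2, p1, p2, k3] as OpenCV has them; the pictures are not rectified), "eye" and "attitude" of the camera in the world. Camera axes: x right, y up, looking along -z (the intrinsics and any distortion apply to the point x, -y, -z); pixel columns grow to the right and rows downward; lengths in m; the calibration is good to about 2 mm. A picture is of the moment at which its call begins. camera_params takes no time and is no camera call.
- bot.finish_job(): hands the job in, once; it reports no verdict.
The state is a dict: "t": time; "q": joint angles; "joint_velocities": joint speeds; "effort": joint torques, N m; "position": TCP position; "tool_rot": TCP orientation; "ft_force": force on the tool from outside, world axes, zero at the start; "wrist_torque": the same for the moment, N m; "finger_gap": opening from 0.0 (shut) to 1.0 (fully open).
Only numpy, scipy, OpenCV 4.12 (cv2) and the standard library are available. Lean on these libraries where they do the work, as an engineer would, in place of code of your own. Each camera call takes 0.05 s, during which the arm holds its last target.

## Task

Three ceramic spice cups with steel screw-on tops stand in the bamboo tray. Screw the top of the tall cup further on (clockwise seen from above) until its chute points at the middle of the steel tagine insert, the open round dish standing close beside the tray, then let go. Leave the tops of the two short cups as they are and do not shift the insert.

Things in the scene. Friction and masses are not known exactly. Their poses are not given: they have to be found in the camera images.
- tall_fin (a point): Grip point on the steel top of the TALL white cup (64 mm across, rim 142 mm high, fixed in any of the tray's 3 places). Top: disc 66 mm across, 14 thick; on it an upright fin 50 long (x), 12 thick (y), 34 high; a level open chute 26 wide ends 105 mm from the axis. Point: on the screw axis, 11 mm below the fin's top edge, 23 above the disc. x: along the chute to its mouth; z up.
- tall_top (a joint): Turn of the tall cup's top, rad, growing counter-clockwise from above; starts at 0.8 to 1.05 with the chute 30 to 80 degrees counter-clockwise of the insert. It only turns about vertical, stiffly (0.05 N m), stays where left, has no stop short of -2.8 and 2.8. Right-hand thread, 3 mm a turn: clockwise sinks it, under 1 mm here.
- insert_center (a point): Centre, 22 mm above the ledge, of the stainless steel tagine insert: an open round dish 160 mm across the rim, 45 mm high, about 0.6 kg, loose on the ledge beyond the tray, its middle 150 to 170 mm horizontally from the tall cup's axis. z up.
- short_a_chute (a point): Mouth of the chute (64 mm from its axis) on the steel top of one of the two SHORT white cups (72 mm across, rim 72 mm high, fin top at 120 mm) in the tray. That top turns just as easily; leave it alone. The cups stand 100 mm apart in a row.
- short_b_chute (a point): The same for the other short cup.
Not all that is in view belongs to the job. What is shaped like the part that bears insert_center but red is not meant.

How it is judged:
By the outcome, as a careful person would: the job done as asked, in the order asked, and still so for the second after the job is handed in, with the robot touching nothing.
It also fails if it takes over 32 s, if anything falls off the work surface, if the arm or the gripper's body presses on something with over 40 N, if the wrist force passes 120 N, or if a joint passes its speed limit or range.

## Working session

There is one attempt and no reset: what is moved stays moved. The work goes in short steps, Python scripts to look and compute and a tool call to move; the robot and the scene stay as the last step left them, time stands still between calls to the robot, and variables do not carry over. Pictures are saved under pics/ and viewed, and the job is handed in when it is done.

Besides the shell and the picture viewer there is one more tool, called after "Emit:" as name(argument=value, ...), one argument or row to a line, values as JSON. drive_tool: Moves the arm, as the interface text tells. Its arguments: {"type":"object","properties":{"targets":{"type":"array"}},"required":["targets"]}

```bash
mkdir -p pics; ls; cat > h.py <<'E'
import numpy as np, cv2
from rig import bot
def save(n,im): cv2.imwrite('pics/'+n+'.png',im[:,:,::-1])
E
python3 - <<'E'
from h import *
for n in ('side','top'):
    im=bot.grab_frame(n); np.save(n+'.npy',im); save(n+'0',im); print(n,bot.camera_params(n))
print(bot.read_state())
E
```

```text
pics
side {'camera_matrix': array([[449.07031763,   0.        , 324.07493981],
       [  0.        , 449.07031763, 205.02282113],
       [  0.        ,   0.        ,   1.        ]]), 'dist_coeffs': array([-0.07005314,  0.        ,  0.        ,  0.        ,  0.        ]), 'eye': array([0.01082828, 0.77893472, 0.64769497]), 'attitude': array([-0.23077695, -0.13448102,  0.47242482,  0.8399236 ])}
top {'camera_matrix': array([[419.66890714,   0.        , 319.23027132],
       [  0.        , 419.66890714, 197.66282002],
       [  0.        ,   0.        ,   1.        ]]), 'dist_coeffs': array([-0.01503975,  0.        ,  0.        ,  0.        ,  0.        ]), 'eye': array([4.27787156e-01, 1.08749342e-03, 1.21504992e+00]), 'attitude': array([ 0.71218729,  0.02154719, -0.01389684, -0.70152111])}
{'t': 0.1, 'q': array([-1.36310658e+00,  8.78930423e-02,  1.37216030e+00,  2.93933886e-06,
        1.68363435e+00, -1.03089226e-01]), 'joint_velocities': array([-0.00064463, -0.00245023, -0.00265148,  0.00033227,  0.00113829,
       -0.00044006]), 'effort': array([ 2.36033608e-03, -3.53014898e+01, -3.14218462e+01, -6.28139878e-05,
        7.96795066e-03,  4.81905749e-05]), 'position': array([ 0.16809688, -0.52319892,  0.23822065]), 'tool_rot': array([-1.04616531e-03,  9.87950760e-01,  1.54764980e-01, -5.33021625e-05]), 'ft_force': array([ 0.03698811, -0.76641454,  0.17632377]), 'wrist_torque': array([ 0.04327681,  0.02446559, -0.03889004]), 'finger_gap': 1.0008145262392674}
```

View pics/side0.png

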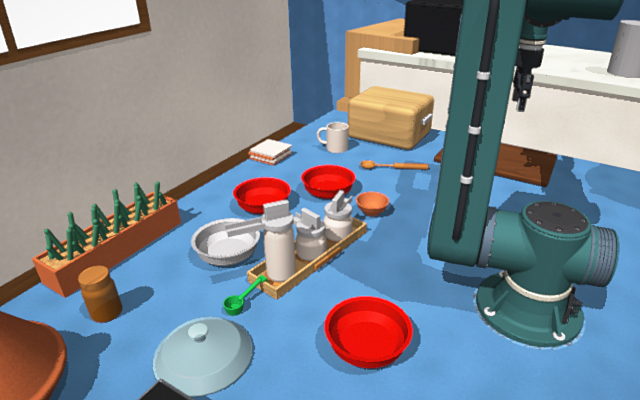

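View pics/top0.png

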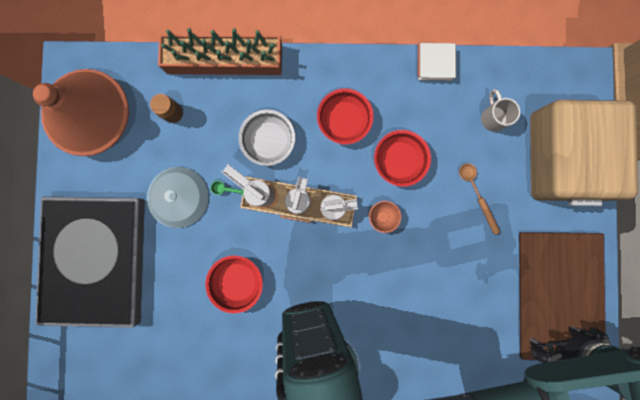

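The side view shows the tall cup with its fin at about (276,210), left-most in the row, and the steel dish at (225,242). In the top view the tall top is at (256,193), with its chute running to about (227,170), and the dish is at (267,136). I'll enlarge both.

```bash
python3 - <<'E'
from h import *
a=np.load('top.npy')[95:225,205:365]; save('top0c',cv2.resize(a,None,fx=5,fy=5)[:600])
a=np.load('top.npy')[155:215,215:295]; save('top0d',cv2.resize(a,None,fx=10,fy=10,interpolation=cv2.INTER_CUBIC))
a=np.load('side.npy')[185:300,185:345]; save('side0c',cv2.resize(a,None,fx=5,fy=5)[:600])
E
```

```text
(no output)
```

View pics/top0c.png

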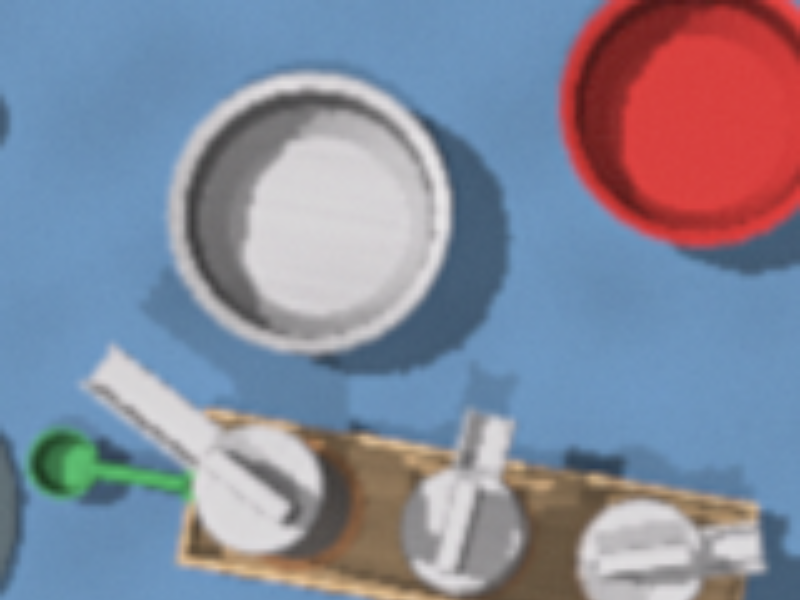

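View pics/top0d.png

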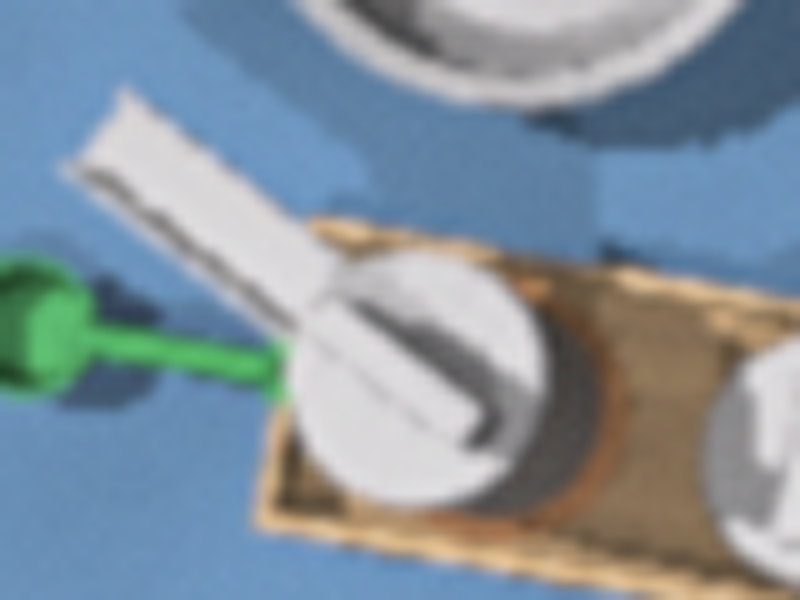

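View pics/side0c.png

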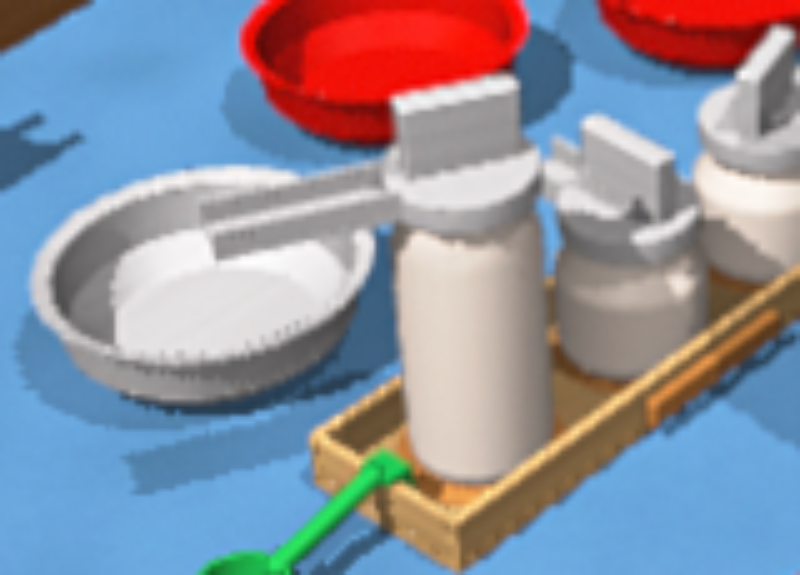

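```bash
cat >> h.py <<'E'
from scipy.spatial.transform import Rotation as R
P={n:bot.camera_params(n) for n in('side','top')}
def ext(n):
    p=P[n]; w,x,y,z=p['attitude']; M=R.from_quat([x,y,z,w]).as_matrix()@np.diag([1,-1,-1.]); return M,p['eye'],p['camera_matrix'],p['dist_coeffs']
def proj(n,X):
    M,e,K,d=ext(n); r=cv2.Rodrigues(M.T)[0]
    return cv2.projectPoints(np.atleast_2d(np.float64(X)),r,-M.T@e,K,d)[0][:,0]
def ray(n,uv):
    M,e,K,d=ext(n); u=cv2.undistortPoints(np.float64([[uv]]),K,d)[0,0]; v=M@np.r_[u,1]; return e,v/np.linalg.norm(v)
def atz(n,uv,z):
    e,v=ray(n,uv); return e+v*(z-e[2])/v[2]
def tri(a,b):
    A=0;B=0
    for n,uv in(('top',a),('side',b)):
        e,v=ray(n,uv); Q=np.eye(3)-np.outer(v,v); A=A+Q;B=B+Q@e
    return np.linalg.solve(A,B)
def cr(uv,x0,y0,s): return np.array([x0+(uv[0]+.5)/s-.5,y0+(uv[1]+.5)/s-.5])
E
python3 - <<'E'
from h import *
t=lambda *u:cr(u,215,155,10); s=lambda *u:cr(u,185,185,5)
print('fin top',tri(t(402,372),s(458,90)))
print('mouthA',tri(t(125,88),s(203,208)),'B',tri(t(65,172),s(212,233)))
tc=lambda *u:cr(u,205,95,5)
print('dish@45',atz('top',tc(310,212),.045), 'radius',[atz('top',tc(*u),.045) for u in((169,212),(451,212),(310,70),(310,354))])
print('dish side',atz('side',s(205,285-10),.045))
print('disc', atz('top',t(418,378),.156),atz('top',t(418,378),.164))
z=.045
a=np.load('side.npy')[185:225,240:300]; save('side0d',cv2.resize(a,None,fx=12,fy=12,interpolation=cv2.INTER_CUBIC))
E
```

```text
fin top [0.49137705 0.17104461 0.18934239]
mouthA [0.56423152 0.24883737 0.15314624] B [0.54344738 0.26377099 0.15691917]
dish@45 [0.65530627 0.16510164 0.045     ] radius [array([0.65430185, 0.24478676, 0.045     ]), array([0.65633199, 0.08559096, 0.045     ]), array([0.73636218, 0.16691174, 0.045     ]), array([0.57487633, 0.16332599, 0.045     ])]
dish side [0.64528589 0.17437459 0.045     ]
disc [0.49194932 0.17245012 0.156     ] [0.49146464 0.17115566 0.164     ]
```

View pics/side0d.png

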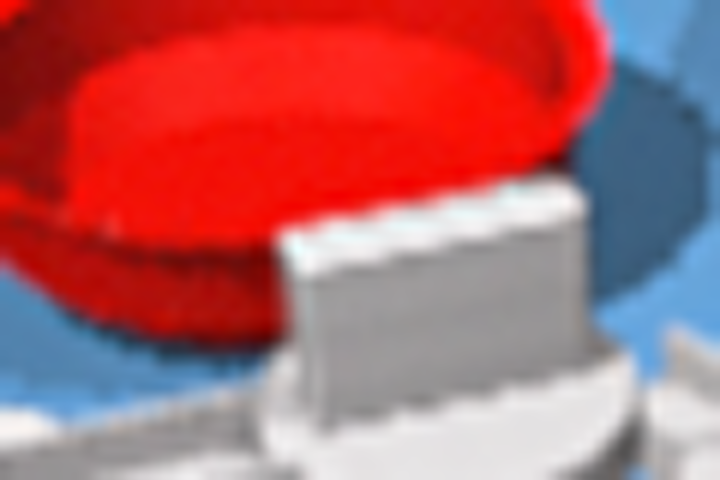

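```bash
cat >> h.py <<'E'
def model(c,th,zt=.19):
    C=np.cos(th);S=np.sin(th)
    f=lambda x,y,z:[c[0]+C*x-S*y,c[1]+S*x+C*y,z]
    fin=[f(x,y,zt) for x,y in((.025,.006),(.025,-.006),(-.025,-.006),(-.025,.006))]
    disc=[f(.033*np.cos(a),.033*np.sin(a),zt-.034) for a in np.linspace(0,6.28,40)]
    ch=[f(x,y,zt-.034) for x,y in((.03,.013),(.105,.013),(.105,-.013),(.03,-.013))]
    return [fin,disc,ch]
def overlay(n,im,polys,x0,y0,w,h,s):
    o=cv2.resize(im[y0:y0+h,x0:x0+w],None,fx=s,fy=s,interpolation=cv2.INTER_CUBIC).copy()
    for p,c in zip(polys,[(255,0,255),(0,255,0),(255,160,0),(0,255,255)]):
        q=(proj(n,p)-[x0,y0]+.5)*s-.5
        cv2.polylines(o,[np.round(q).astype(np.int32)],True,c,1)
    return o
def dish(c): return [[c[0]+.08*np.cos(a),c[1]+.08*np.sin(a),.045] for a in np.linspace(0,6.28,60)]
E
python3 - <<'E'
from h import *
m=model((.4915,.1715),np.radians(53.7))+[dish((.6553,.1651))]
save('ov1',np.vstack([overlay('top',np.load('top.npy'),m,220,100,80,110,5)]))
save('ov2',overlay('side',np.load('side.npy'),m,185,185,130,100,6))
E
```

```text
(no output)
```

View pics/ov1.png

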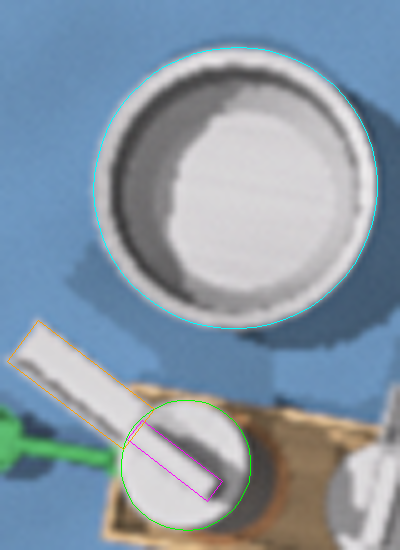

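View pics/ov2.png

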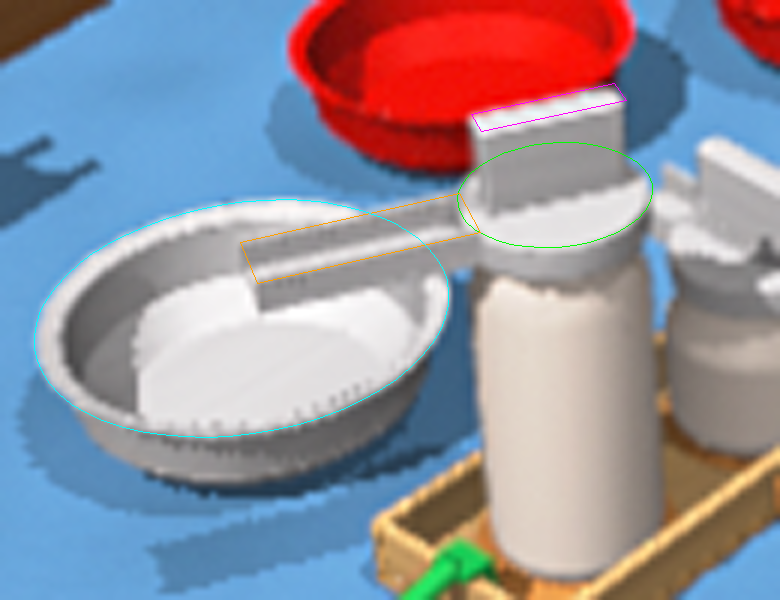

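The model overlays fit both views to about 1 mm. The axis is at (0.4915, 0.1715), the chute points at 53.7° and the dish direction is −2.2°, so the top needs about 56° clockwise. I'll move over in two halves.

Emit:
drive_tool(
  targets=[
    [[2.6,-2.8,0],0,-1],
    [[5.2,-5.6,0],0,-1],
    [[7.8,-8.4,0],0,-1],
    [[10.4,-11.2,0],0,-1],
    [[13,-14,0],0,-1],
    [[15.6,-16.8,0],0,-1],
    [[18.2,-19.6,0],0,-1],
    [[20.8,-22.4,0],0,-1],
    [[23.4,-25.2,0],0,-1],
    [[26,-28,0],0,-1],
  ],
)

```text
t: 0.93
position: [0.3302, -0.1757, 0.239]
tool_rot: [-0.0, 0.988, 0.154, -0.0]
ft_force: [1.9, -0.5, 0.8]
finger_gap: 1.002
```

Emit:
drive_tool(
  targets=[
    [[2.6,-2.8,0],-0.06,-1],
    [[5.2,-5.6,0],-0.13,-1],
    [[7.8,-8.4,0],-0.19,-1],
    [[10.4,-11.2,0],-0.25,-1],
    [[13,-14,0],-0.32,-1],
    [[15.6,-16.8,0],-0.38,-1],
    [[18.2,-19.6,0],-0.44,-1],
    [[20.8,-22.4,0],-0.5,-1],
    [[23.4,-25.2,0],-0.57,-1],
    [[26.1,-28.3,0],-0.626,-1],
  ],
)

```text
t: 1.77
position: [0.4922, 0.1733, 0.2387]
tool_rot: [0.0, 0.892, 0.453, -0.0]
ft_force: [0.5, -0.3, 1.0]
finger_gap: 0.996
```

Emit:
drive_tool(
  targets=[
    [[0,0,0],0,-0.2],
    [[0,0,0],0,-0.2],
    [[0,0,0],0,-0.2],
  ],
)

```text
t: 2.02
position: [0.4916, 0.1714, 0.2385]
tool_rot: [0.0, 0.892, 0.451, -0.001]
ft_force: [0.4, -1.1, 0.5]
finger_gap: 0.611
```

```bash
python3 - <<'E'
from h import *
s=bot.read_state(); w,x,y,z=s['tool_rot']; M=R.from_quat([x,y,z,w]).as_matrix()
print(s['t'],s['position'],M.round(3).tolist(),np.degrees(np.arctan2(M[1,0],M[0,0])),s['q'])
print('cm',M.T@(np.array([.4915,.1715,.169])-s['position'])*100)
im=bot.grab_frame('side'); np.save('side1.npy',im); save('side1',im)
E
```

```text
2.0167 [0.49162415 0.17140422 0.23854783] [[0.592, 0.806, -0.002], [0.806, -0.592, -0.001], [-0.002, -0.001, -1.0]] 53.67897131668437 [ 2.27004530e-01  2.32634925e-02  1.43931933e+00 -7.56043616e-04
  1.68093208e+00  8.60844356e-01]
cm [ 0.01390962 -0.01092732  6.95477795]
```

View pics/side1.png

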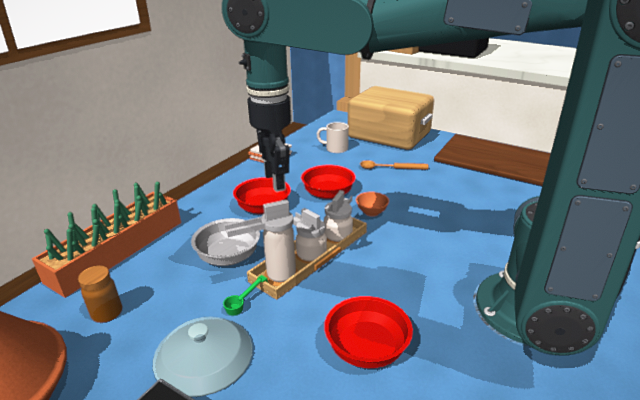

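The gripper at about (278,165) stands directly above the fin at (276,210), and its yaw matches. I'll descend and close.

Emit:
drive_tool(
  targets=[
    [[0,0,1],0,-0.2],
    [[0,0,2],0,-0.2],
    [[0,0,3],0,-0.2],
    [[0,0,4],0,-0.2],
    [[0,0,5],0,-0.2],
    [[0,0,6],0,-0.2],
    [[0,0,6.5],0,-0.2],
    [[0,0,6.9],0,-0.2],
    [[0,0,6.9],0,-0.2],
  ],
)

```text
t: 2.82
position: [0.4916, 0.1716, 0.1691]
tool_rot: [-0.0, 0.892, 0.451, -0.001]
ft_force: [-0.5, 0.3, 0.7]
finger_gap: 0.601
```

Emit:
drive_tool(
  targets=[
    [[0,0,0],0,0.2],
    [[0,0,0],0,0.4],
    [[0,0,0],0,0.6],
    [[0,0,0],0,1],
    [[0,0,0],0,1],
    [[0,0,0],0,1],
    [[0,0,0],0,1],
    [[0,0,0],0,1],
  ],
)

```text
t: 3.48
position: [0.4925, 0.1718, 0.1712]
tool_rot: [0.0, 0.892, 0.451, 0.001]
ft_force: [-0.1, 0.7, 3.9]
finger_gap: 0.127
```

```bash
python3 - <<'E'
from h import *
s=bot.read_state(); print({k:s[k] for k in('t','position','ft_force','wrist_torque','finger_gap','q')})
im=bot.grab_frame('side'); save('side2',cv2.resize(im[150:300,185:345],None,fx=4,fy=4))
E
```

```text
{'t': 3.4833, 'position': array([0.49252798, 0.17178379, 0.17115824]), 'ft_force': array([-0.07039517,  0.71481658,  3.90586203]), 'wrist_torque': array([-0.03715352,  0.01906642,  0.03010622]), 'finger_gap': 0.12718906082298437, 'q': array([ 2.26941915e-01,  4.65126703e-02,  1.54927239e+00, -1.23706667e-04,
        1.54408497e+00,  8.60927837e-01])}
```

View pics/side2.png

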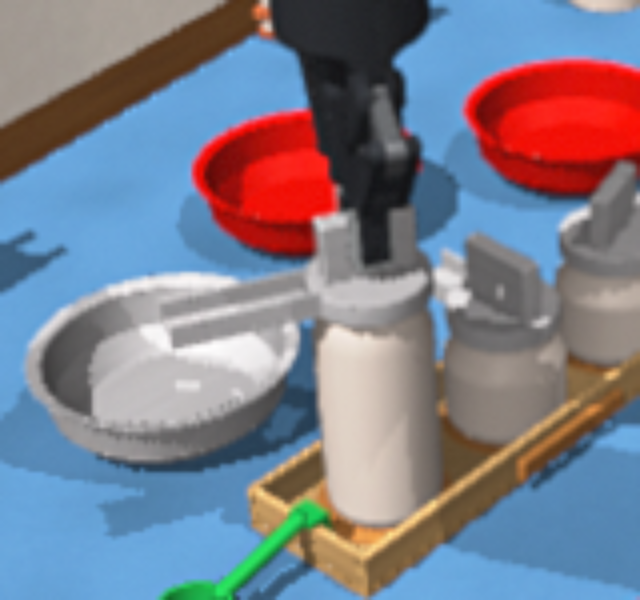

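The pads grip the fin, with the gap at 0.127 (about 11 mm). I'll turn clockwise.

Emit:
drive_tool(
  targets=[
    [[0,0,0],0.03,1],
    [[0,0,0],0.09,1],
    [[0,0,0],0.16,1],
    [[0,0,0],0.23,1],
    [[0,0,0],0.3,1],
    [[0,0,0],0.37,1],
    [[0,0,0],0.44,1],
    [[0,0,0],0.5,1],
    [[0,0,0],0.55,1],
    [[0,0,0],0.57,1],
  ],
)

```text
t: 4.37
position: [0.4926, 0.1717, 0.1709]
tool_rot: [0.0, 0.983, 0.182, 0.001]
ft_force: [1.4, -0.1, 4.1]
finger_gap: 0.129
```

Emit:
drive_tool(
  targets=[
    [[0,0,0.02],0.05,1],
    [[0,0,0.02],0.1,1],
    [[0,0,0.02],0.16,1],
    [[0,0,0.02],0.22,1],
    [[0,0,0.02],0.28,1],
    [[0,0,0.02],0.34,1],
    [[0,0,0.02],0.38,1],
    [[0,0,0.02],0.405,1],
    [[0,0,0.02],0.405,1],
    [[0,0,0.02],0.405,1],
  ],
)

```text
t: 5.2
position: [0.4926, 0.1717, 0.1707]
tool_rot: [-0.0, 1.0, -0.019, 0.001]
ft_force: [1.7, -0.0, 5.5]
finger_gap: 0.13
```

```bash
python3 - <<'E'
from h import *
s=bot.read_state(); w,x,y,z=s['tool_rot']; M=R.from_quat([x,y,z,w]).as_matrix()
print(np.degrees(np.arctan2(M[1,0],M[0,0])),{k:s[k] for k in('t','position','ft_force','wrist_torque','finger_gap','q')})
m=model((.4915,.1715),np.radians(-2.2),.1895)+[dish((.6553,.1651))]
im=bot.grab_frame('side'); save('side3',overlay('side',im,m,185,185,130,100,6))
im=bot.grab_frame('top'); save('top3',overlay('top',im,m,205,95,130,115,5))
E
```

```text
-2.1453985525545503 {'t': 5.2, 'position': array([0.49255392, 0.17171444, 0.17066834]), 'ft_force': array([ 1.7065816 , -0.00748403,  5.47373583]), 'wrist_torque': array([-0.07833465, -0.25102948, -0.03894817]), 'finger_gap': 0.13032849564268045, 'q': array([ 2.26873587e-01,  4.68656756e-02,  1.54988995e+00, -2.43613858e-04,
        1.54324842e+00,  1.83512056e+00])}
```

View pics/side3.png

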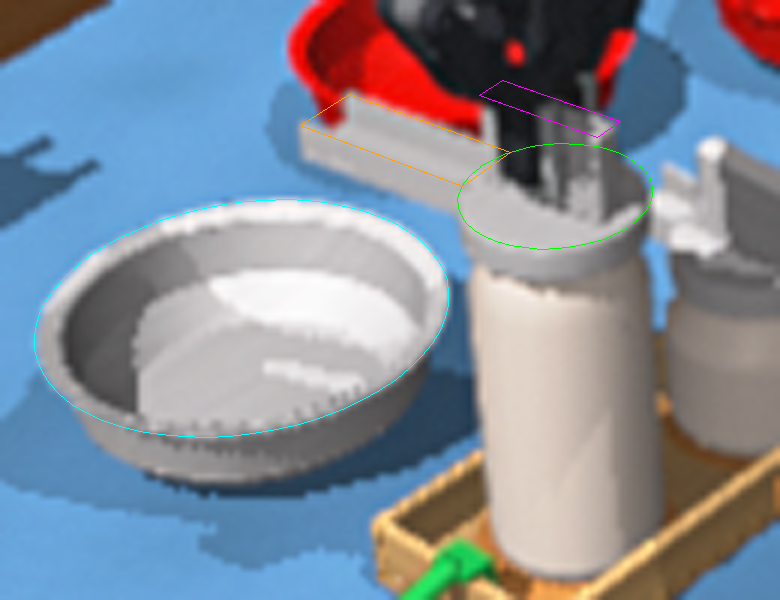

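View pics/top3.png

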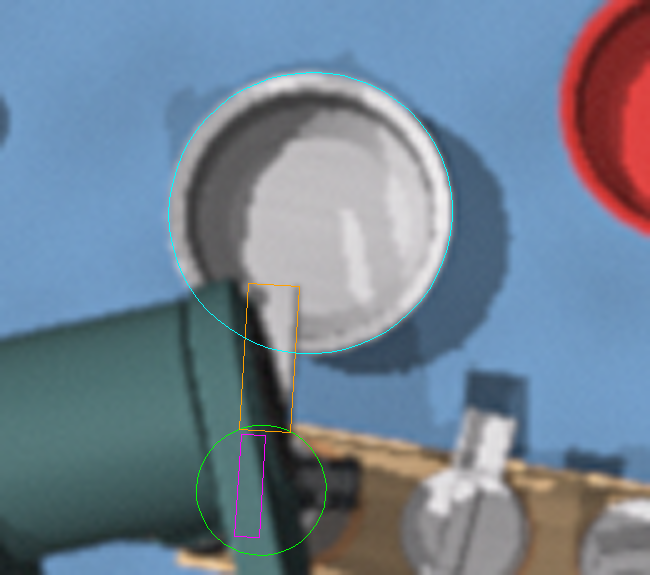

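The chute lies on the predicted outline in both views and the dish hasn't moved. I'll release and lift.

Emit:
drive_tool(
  targets=[
    [[0,0,0],0,0.5],
    [[0,0,0],0,0.2],
    [[0,0,0],0,0],
    [[0,0,0],0,-0.2],
    [[0,0,0],0,-0.2],
    [[0,0,0],0,-0.2],
  ],
)

```text
t: 5.8
position: [0.4918, 0.1717, 0.1697]
tool_rot: [0.0, 1.0, -0.019, -0.0]
ft_force: [0.3, -0.6, -0.0]
finger_gap: 0.599
```

Emit:
drive_tool(
  targets=[
    [[0,0,-1],0,-0.2],
    [[0,0,-2],0,-0.2],
    [[0,0,-4],0,-0.2],
    [[0,0,-6],0,-0.2],
    [[0,0,-8],0,-0.2],
    [[0,0,-10],0,-0.2],
    [[-3,-2,-10],0,-0.2],
    [[-6,-5,-10],0,-0.2],
    [[-9,-8,-10],0,-0.2],
    [[-12,-11,-10],0,-0.2],
  ],
)

```text
t: 6.63
position: [0.3771, 0.2854, 0.272]
tool_rot: [-0.001, 1.0, -0.02, 0.001]
ft_force: [0.7, 0.3, 0.2]
finger_gap: 0.601
```

Emit:
drive_tool(
  targets=[
    [[-3,3,0],0,-0.2],
    [[-6,6,0],0,-0.2],
    [[-9,9,0],0,-0.2],
    [[-9,13,0],0,-0.2],
    [[-9,17,0],0,-0.2],
    [[-9,21,0],0,-0.2],
    [[-9,25,0],0,-0.2],
    [[-9,28,0],0,-0.2],
    [[-9,30,0],0,-0.2],
    [[-9,30,0],0,-0.2],
  ],
)

```text
t: 7.47
position: [0.2763, -0.0148, 0.2716]
tool_rot: [0.001, 1.0, -0.023, 0.001]
ft_force: [-0.1, -0.6, -0.2]
finger_gap: 0.599
```

```bash
python3 - <<'E'
from h import *
m=model((.4915,.1715),np.radians(-2.2),.1895)+[dish((.6553,.1651))]
im=bot.grab_frame('side'); save('side4',overlay('side',im,m,185,185,130,100,6))
im=bot.grab_frame('top'); save('top4',overlay('top',im,m,205,95,130,115,5))
save('top4raw',im)
E
```

```text
(no output)
```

View pics/side4.png

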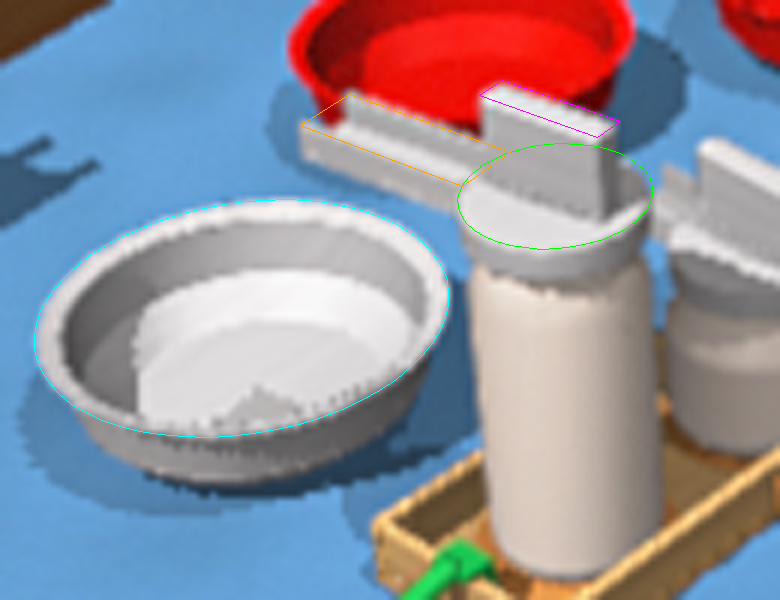

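View pics/top4.png

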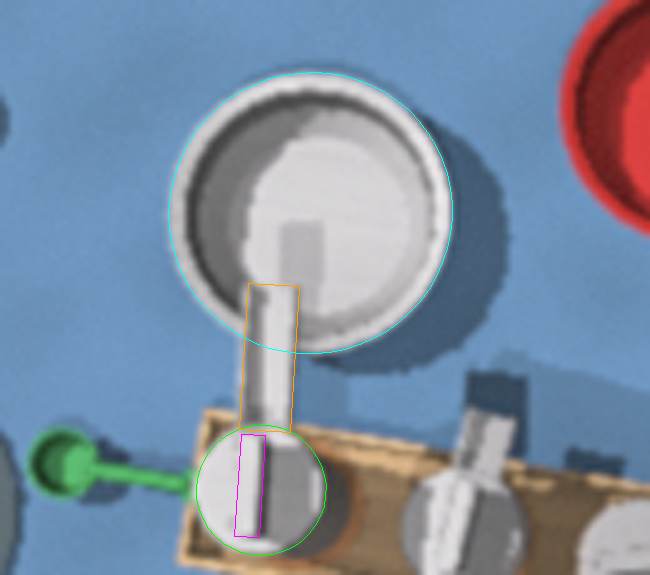

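After release the chute, fin and dish outlines still match the −2.2° model in both views. The visible short top looks as before.

```bash
python3 -c "
from rig import bot
print(bot.finish_job())"
```

```text
the job is handed in; nothing more can be done
None
```

I gripped the tall cup's fin, screwed the top about 56° clockwise (chute from 53.7° to −2.2° in the world frame, straight at the steel insert's middle), let go and moved the arm clear. The job is handed in at about 7.6 s of robot time.

- **Chute and insert:** after release, the outlines projected from my measurements match the chute, the fin and the unmoved insert rim in both cameras, to about 1 mm or 1°.
- **Forces:** the largest force in the readings at the end of each move was about 6 N. The fingers may have lightly touched the disc while closing, as the tool rose 2 mm with about 4 N.
- **Short cups:** I never touched them. The final close-ups showed the nearer one's top unchanged. The farther one was only partly in view, so I did not check its top separately.

No check failed or disagreed.

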